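Pack the tablet stand: bracket in its compartment, leg set at its mark and clamped

ROBOT

A 6-joint arm with a two-finger parallel gripper is mounted at the origin on a cart in front of the work surface, level with it; the furniture and walls round the work are solid. World frame = base frame: x ahead of the robot, y to its left, z up, the work surface at z = 0. Lengths are in m, angles in rad, forces in N, time in s.
With the tool pointing down it reaches from about 0.225 to 0.725 m from the base axis. Payload 3.1 kg.
Tool frame: the origin (TCP) lies midway between the tips of the shut fingers; the grasp point (between the pads) lies 19 mm behind it; z points along the fingers, y is the line along which they close (so a half turn about z gives the same grasp; the last joint's range is limited). The gripper opens to 85 mm and grips with 20 to 120 N. Pads are 22 mm wide; open, the fingers measure 114 mm over their backs; the gripper's body (76 mm by 85 mm) begins 54 mm behind the grasp point. The pads swing forward as they close: fully open they stand 13 mm farther back than shut.
Start: joints at [1.068, 0.048, 0.099, 1.622, 0, 1.443], TCP at [0.192, 0.489, 0.209] pointing down, gripper open.
Joint ranges: [-2.91, 2.91], [-0.99, 1.94], [-1.21, 1.42], [-2.12, 2.29], [-1.49, 1.47], [-3.14, 3.14]. Speed limits (rad/s): [2.79, 2.79, 3.14, 3.14, 3.14, 3.14].

INTERFACE

Orientations are given as a unit quaternion [x, y, z, w].
In Python, from workcell import arm, optics, finder gives the robot as it stands.
- The arm moves only by the tool step_arm, never from a script. Its argument "increments" is a list of rows, each an object with "fingers": the opening, from 0 (shut) to 1 (fully open); "translation": the shift along the tool's x, y, z in mm, a list of three; "rot": the turn, a rotation vector about the tool's x, y, z in rad, a list of three. A call has 1 to 8 rows; each row is the pose to reach, as a shift and turn from the pose commanded when the call began, along the tool's axes at that moment; what a row does not reach only later rows make up. A row lasts 1/12 s, in which the tool goes at most 41.7 mm and 7.16 degrees, less where a joint would pass 70% of its speed; a pose out of reach is approached as far as the arm can. A call with a gripper value outside its range is refused whole. The fingers move at their own pace and stop on an object; the grip force is fixed at half the most. Time passes only in rows, so rows that repeat a pose let the fingers close. It gives the time, the measured TCP pose, the force, the opening and the grip force at its end, in the units of the state.
- arm.state(): the state, without advancing time (a new reading comes with each control period).
- optics.capture(name): name is "scene" or "top" or "wrist"; returns a dict with "image" (480x640x3 uint8, red, green, blue), "range_z" (480x640 float32, m along the optical axis (not along the pixel's ray), 0 where there is no reading), "camera_matrix" (3x3 intrinsics, pixels), "xyz" and "attitude" of the camera in the world. Camera axes: x right, y up, looking along -z (the intrinsics and any distortion apply to the point x, -y, -z); pixel columns grow to the right and rows downward; lengths in m; the calibration is good to about 2 mm. A picture is of the moment at which its call begins.
- arm.close_job(): hands the job in; it is judged then, once.
Trained networks look in a picture, given as the dict that the camera call returned (one of the last four; its "shot" number tells which), for a name from the list of things; names that differ only in an ending like _2 or _b are one class to them, and where a whole thing is asked for, a point or a joint stands for the part that bears it (a point fixed in the world has none). Each returns a list of dicts, best first, with "p" (0 to 1); they miss things now and then, are a little off and sometimes report something else, mostly with a low value. They report only what shows in the picture. A call takes as long as a camera call. They do not tell look-alikes from the thing itself.
- finder.search_frame(picture, query): "extent" ([centre column, centre row, width, height] in pixels, round what is visible of it).
The state is a dict: "time": time; "joint_pos": joint angles; "joint_vel": joint speeds; "joint_torque": joint torques, N m; "ee_pos": TCP position; "ee_rot": TCP orientation; "wrist_force": force on the tool from outside, world axes, zero at the start; "moment": the same for the moment, N m; "opening": finger opening in m; "finger_force": force on a finger pad.
Only numpy, scipy, OpenCV 4.12 (cv2) and the standard library are available. Lean on these libraries where they do the work, as an engineer would, in place of code of your own. Each camera call takes 0.05 s, during which the arm holds its last target. There are 200 camera calls.

TASK

Pack the parts of the recipe stand: lay the steel bracket flat in the keyhole-shaped compartment of the tray, wide end in the wide part, and let go of it. Then push the spring-loaded leg out by its thumb wing until the collar's front face stands on the dark band, with the cam lever still open, pause there a moment, and squeeze the lever fully closed against the collar while holding the leg at the band. Finish still holding the leg and squeezing the lever, without letting go, and leave the other things on the table where they are.

Things in the scene. Friction and masses are not known exactly. Their poses are not given: they have to be found in the camera images.
- tray: Wooden tray, fixed. Origin on the table top; x = the way the leg is drawn out, y = from leg to compartment. Spans x -170..130, y -95..95 mm; floor 4 thick, rim and compartment walls to 12 high. The leg lies along x at y -45, axis 42 above the table: thin fixed rod (14 mm thick) in a block (24 x 34, 54 high) at x 110; over it the sliding tube (20 thick) in a saddle (12 x 34, 55 high) at x -85.
- slot (a point): Middle of the keyhole-shaped compartment, on its floor (tray x -10, y +50, z 4). Axes as the tray's. Inside it is 98 mm long (x -49 to +49 from here): 31 mm wide up to x = +11, then 49 mm wide. 4 mm play all round the bracket.
- slot_head (a point): Point 30 mm from slot along +x, on the floor in the wide part of the compartment.
- bracket: Loose steel bracket, about 0.12 kg: flat plate 90 mm long (x -45..45), 6 thick, 22 wide up to x 15, 40 wide beyond. On it stands a fin along x, 60 long (x -30..30), 8 thick, its top 30 mm above the underside. Origin: middle of the underside; x toward the wide end, z up.
- bracket_head (a point): Point on the bracket's underside 30 mm from its origin toward the wide end (belongs in slot_head).
- edge (a point): Front face of the leg's collar, on the leg's axis 42 mm above the table; axes as the tray's. Collar: x -52..0, y -10..10 mm, 28 high. Thumb wing at its front: plate x -5..0, out to y -45, 32 high (z -16..16); fingers behind it push the leg out (+x). Lever on the +y side. To hold: straddle collar and lever from above behind the wing, fingers closing along y.
- mark (a point): Middle of the dark band, 10 mm wide, on the thin rod in front of the collar, on the leg's axis; axes as the tray's. It is a mark only; it lies 40 to 70 mm ahead of the collar at the start.
- leg (a joint): How far the leg is drawn out, 0 (stop) to 0.085 m. A spring always pulls it back to 0, with 2.4 N at 0 and 4.5 N at 0.07: let go, it slides back. The cam's grip on the rod is not simulated, so this is so with the lever closed too.
- cam (a joint): Angle of the cam lever: 0 closed (flat along the collar), up to 0.45 rad open. Stiff: it stays where it is left, about 4 N at its tip moves it.
- lever: Black cam lever on the collar's +y side, 42 mm long, 7 thick, 24 high, centred on the leg's height. Origin on its upright hinge axis, x -48, y 13.5 from edge; its x runs to the free end, which points toward the wing. Closed, its outer face is at y 17 from the leg's axis (27 mm across collar and lever); open, its free end reaches y 36 at most.
- lever_tip (a point): Free end of the lever, 42 mm from its hinge, half way through its thickness and height.
- jar: Bystander: square glass spice jar, 46 mm wide, 96 mm high. Origin at the centre of its underside.
- mill: Bystander: wooden pepper mill, 58 mm wide, 145 mm high. Origin at the centre of its underside.
- ramekin: Bystander: small white dish, 66 mm wide, 34 mm high. Origin at the centre of its underside.
Mind the look-alikes: they are no part of the job. Leave any green look-alike of the bracket alone.

How it is judged:
On the way, in this order (a step that is already met when the one before it is completed fails the run):
1. the bracket lies flat in the compartment, wide end in the wide part, released (horizontal distance between bracket and slot below 0.008 m and distance between bracket_head and slot_head below 0.01 m and z of bracket in the frame of slot between -0.003 and 0.003 m and angle between bracket's own z axis and vertical below 0.08 rad and contact force between the fingers and bracket below 0.1 N and linear speed of bracket below 0.02 m/s), for 0.2 s.
2. the leg is held with the collar's front face on the band while the lever is still open (more than 0.2 rad) (x of edge in the frame of mark between -0.005 and 0.005 m and value of joint cam above 0.2 rad), for 0.2 s.
At the end, for the whole second after the job is handed in: Bracket flat, released and at rest in the compartment, wide end in the wide part (8 mm in plan, head 10 mm, height 3 mm, tilt 0.08 rad); collar's front face within 5 mm of the band's middle and still; lever closed to under 0.06 rad, the fingers still pressing it with over 3 N (all of step 1 and x of edge in the frame of mark between -0.005 and 0.005 m and value of joint cam below 0.06 rad and contact force between the fingers and lever above 3 N and velocity of joint leg between -0.01 and 0.01 m/s); the arm keeps its last pose, push and grip.
It fails at once if the lever is closed (under 0.15 rad) while the collar's front face is more than 10 mm from the band's middle (value of joint cam below 0.15 rad and (x of edge in the frame of mark above 0.01 m or x of edge in the frame of mark below -0.01 m)).
It fails at once if a bystander is moved more than 30 mm or tipped over ((distance of jar from where it was at the start of the episode above 0.03 m or angle between jar's own z axis and vertical above 0.3 rad) or (distance of mill from where it was at the start of the episode above 0.03 m or angle between mill's own z axis and vertical above 0.3 rad) or (distance of ramekin from where it was at the start of the episode above 0.03 m or angle between ramekin's own z axis and vertical above 0.3 rad)).
It also fails if it takes over 50 s, if anything falls off the work surface, if the arm or the gripper's body presses on something with over 40 N, if the wrist force passes 120 N, or if a joint passes its speed limit or range.

## Working session

There is one attempt and no reset: what is moved stays moved. The work goes in short steps, Python scripts to look and compute and a tool call to move; the robot and the scene stay as the last step left them, time stands still between calls to the robot, and variables do not carry over. Pictures are saved under pics/ and viewed, at most 10 in all, crops included, and the job is handed in when it is done.

Besides the shell and the picture viewer there is one more tool, called as name(argument=value, ...), one argument or row to a line, values as JSON. step_arm: Moves the arm, as the interface text tells. Its arguments: {"type":"object","properties":{"increments":{"type":"array"}},"required":["increments"]}

```bash
mkdir -p pics; cat > h.py <<'E'
import numpy as np, cv2
from scipy.spatial.transform import Rotation as R
from workcell import arm, optics, finder
def cloud(p):
    z=p["range_z"];K=p["camera_matrix"];v,u=np.mgrid[0:480,0:640]
    c=np.stack([(u-K[0,2])/K[0,0]*z,-(v-K[1,2])/K[1,1]*z,-z],-1)
    w=c@R.from_quat(p["attitude"]).as_matrix().T+np.array(p["xyz"]) if np.size(p["attitude"])==4 else c@np.array(p["attitude"]).T+p["xyz"]
    w[z==0]=np.nan
    return w
def save(p,n): cv2.imwrite(f"pics/{n}.png",p["image"][:,:,::-1])
E
python3 - <<'E'
from h import *
print(arm.state())
for n in("top","scene"):
    p=optics.capture(n); save(p,n+"0"); w=cloud(p); np.save(n+".npy",w); cv2.imwrite(n+"_raw.png",p["image"])
    print(n,p["xyz"],p["attitude"],p["camera_matrix"].tolist(),[k for k in p])
    for q in["tray","bracket","edge","mark","lever","lever_tip","jar","mill","ramekin","slot"]:
        try:
            for d in finder.search_frame(p,q)[:3]:
                c,r=[int(x) for x in d["extent"][:2]]
                print(q,round(d["p"],2),np.round(d["extent"]),np.round(w[min(r,479),min(c,639)],3))
        except Exception as e: print(q,e)
E
```

```text
{'time': 0.0, 'joint_pos': array([1.06816848e+00, 4.87055737e-02, 9.75875547e-02, 1.62199148e+00,
       4.10853393e-05, 1.44302616e+00]), 'joint_vel': array([-0.00301897, -0.00037344,  0.00038563, -0.00023503, -0.0018229 ,
       -0.00137083]), 'joint_torque': array([-3.63750314e-04, -3.38783097e+01,  3.20013821e+01,  2.02191778e-02,
       -9.49575633e-05, -1.38727035e-06]), 'ee_pos': array([0.19188785, 0.48796824, 0.20823556]), 'ee_rot': array([ 1.86333281e-01,  9.82485914e-01, -1.09323636e-03, -3.78078279e-04]), 'wrist_force': array([-0.25755752,  0.82174806, -0.00200152]), 'moment': array([-0.04059901, -0.01769044, -0.07657623]), 'finger_force': 0.0, 'opening': 0.08533723586743028}
top [0.36876025 0.06693476 0.97079935] [-0.06643524  0.07637262  0.75407022 -0.6489466 ] [[516.9590371114609, 0.0, 316.9398551114435], [0.0, 516.9590371114609, 241.15117582307437], [0.0, 0.0, 1.0]] ['image', 'range_z', 'camera_matrix', 'xyz', 'attitude', 'shot']
tray 0.84 [405. 264. 185. 141.] [ 0.496 -0.119  0.009]
bracket 0.96 [248. 247.  44.  31.] [0.568 0.167 0.031]
bracket 0.7 [201. 303.  41.  48
[... 685 characters left out ...]
ra_matrix', 'xyz', 'attitude', 'shot']
tray 0.95 [444. 287. 208. 122.] [ 0.505 -0.127  0.006]
bracket 0.94 [269. 242.  51.  43.] [0.56  0.164 0.01 ]
bracket 0.78 [199. 276.  58.  44.] [0.481 0.266 0.013]
bracket 0.41 [452. 264.  32.  23.] [ 0.525 -0.131  0.049]
edge 0.97 [477. 250. 110.  45.] [ 0.551 -0.171  0.052]
lever 0.51 [448. 266.  22.  14.] [ 0.523 -0.127  0.042]
lever_tip 0.55 [447. 265.  20.  19.] [ 0.524 -0.126  0.043]
jar 0.77 [249. 181.  33.  56.] [0.639 0.208 0.069]
mill 0.95 [384. 160.  36.  76.] [ 0.694 -0.016  0.083]
mill 0.18 [251. 178.  34.  56.] [0.641 0.204 0.072]
ramekin 0.74 [203. 342.  45.  44.] [0.372 0.235 0.005]
slot 0.81 [444. 288. 206. 124.] [ 0.506 -0.128  0.002]
```

```bash
python3 - <<'E'
import cv2
a=cv2.imread("pics/top0.png")
cv2.imwrite("pics/top0c.png",cv2.resize(a[150:370,180:510],(800,533),interpolation=cv2.INTER_CUBIC))
E
```

```text
(no output)
```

View pics/top0c.png

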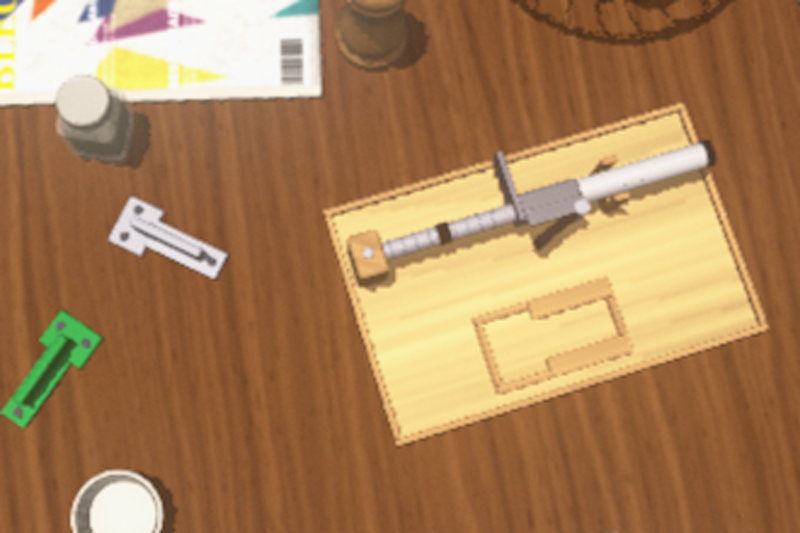

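View pics/scene0.png

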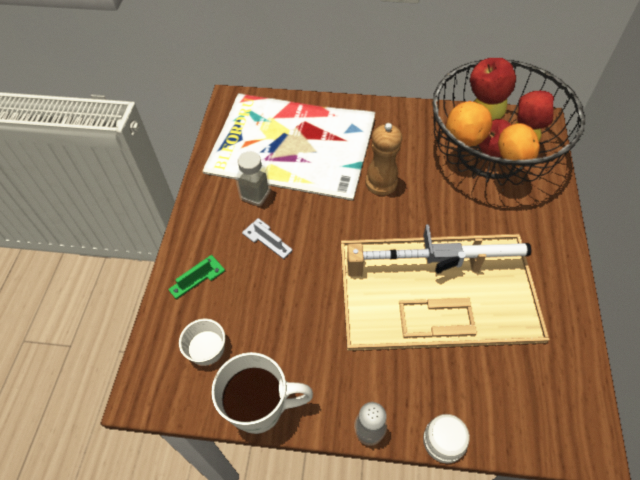

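The crops show the grey bracket with its wide end at upper left (crop 130,225) and the green look-alike below it. The tray compartment's wide part is on the left (crop 500,350). The dark band is at crop (443,233), the wing at (508,185), and the open lever at (555,235).

```bash
cat >> h.py <<'E'
def onplane(p,uv,z):
    K=p["camera_matrix"];uv=np.atleast_2d(uv).astype(float)
    d=np.c_[(uv[:,0]-K[0,2])/K[0,0],-(uv[:,1]-K[1,2])/K[1,1],-np.ones(len(uv))]@R.from_quat(p["attitude"]).as_matrix().T
    o=np.array(p["xyz"]); return (o+d*((z-o[2])/d[:,2])[:,None])[:,:2]
def rect(xy):
    return cv2.minAreaRect((np.asarray(xy)*1000).astype(np.float32))
E
python3 - <<'E'
from h import *
for n in("top","scene"):
    p=optics.capture(n); w=cloud(p); im=cv2.cvtColor(p["image"],cv2.COLOR_RGB2HSV)
    H,S,V=[im[...,i].astype(int) for i in range(3)]
    reg=(w[...,0]>.38)&(w[...,0]<.64)&(w[...,1]<.06)&(w[...,1]>-.33)
    print(n,"table z",np.nanmedian(w[(w[...,1]>.06)&(w[...,1]<.1)&(w[...,0]>.4)&(w[...,0]<.6)][:,2]))
    m=(reg&(H>12)&(H<30)&(V>150)&(w[...,2]<.03)).astype(np.uint8)
    cs,_=cv2.findContours(m,cv2.RETR_EXTERNAL,cv2.CHAIN_APPROX_NONE); c=max(cs,key=cv2.contourArea)[:,0]
    print("tray",rect(onplane(p,c,.012)),cv2.boxPoints(rect(onplane(p,c,.012))).round().tolist())
    # bracket
    rb=(w[...,0]>.5)&(w[...,0]<.62)&(w[...,1]>.1)&(w[...,1]<.22)
    m=(rb&(S<70)&(V>90)&(w[...,2]<.04)).astype(np.uint8)
    q=w[(m>0)]; print("br n",len(q),"z",np.percentile(q[:,2],[2,50,98]).round(3))
    lo=q[q[:,2]<.012]; hi=q[q[:,2]>.024]
    print(" plate",rect(lo[:,:2]),"fin",rect(hi[:,:2]),hi.mean(0),lo.mean(0))
    # leg in z>.045
    t=w[reg&(w[...,2]>.044)&(w[...,2]<.075)]; print("leg pts",len(t))
    np.save(n+"_leg.npy",t)
E
```

```text
top table z 0.000708685666019615
tray ((508.24786376953125, -115.53504943847656), (330.23681640625, 256.75018310546875), 89.99118041992188) [[380.0, -281.0], [637.0, -281.0], [637.0, 50.0], [380.0, 50.0]]
br n 723 z [0.    0.007 0.032]
 plate ((569.6495971679688, 167.6258087158203), (92.4775619506836, 41.82094955444336), 56.3648681640625) fin ((567.3465576171875, 167.90512084960938), (58.88201904296875, 8.098441123962402), 55.08258819580078) [0.56706698 0.16780621 0.03006602] [0.571647   0.17253968 0.00615806]
leg pts 1858
scene table z -0.00014700608987411323
tray ((502.69512939453125, -112.16712951660156), (195.32594299316406, 313.4764709472656), 8.560114860534668) [[383.0, 28.0], [429.0, -282.0], [623.0, -253.0], [576.0, 57.0]]
br n 822 z [-0.     0.007  0.031]
 plate ((568.182373046875, 168.3640899658203), (95.37503814697266, 43.942935943603516), 53.81711196899414) fin ((565.9924926757812, 167.7545166015625), (60.168697357177734, 8.740894317626953), 55.3592643737793) [0.56488823 0.1670847  0.02885796] [0.5654931  0.1707277  0.00547164]
leg pts 2351
```

```bash
python3 - <<'E'
from h import *
from scipy.optimize import minimize
from scipy.ndimage import gaussian_filter, map_coordinates
def proj(p,X):
    K=p["camera_matrix"]; c=(X-np.array(p["xyz"]))@R.from_quat(p["attitude"]).as_matrix()
    return np.c_[K[0,0]*c[:,0]/-c[:,2]+K[0,2], K[1,1]*c[:,1]/c[:,2]+K[1,2]]
def T(t,P): 
    c,s=np.cos(t[2]),np.sin(t[2]); P=np.asarray(P,float)
    return np.c_[t[0]+c*P[:,0]-s*P[:,1],t[1]+s*P[:,0]+c*P[:,1],P[:,2]]
e=[]
for k in np.linspace(0.03,.97,80):
    for d in(3,-3):
        d=d/1000
        e+=[(-.17+.3*k,.095-d,.012 if d>0 else 0,d),(-.17+.3*k,-.095+d,.012 if d>0 else 0,d),(-.17+d,-.095+.19*k,.012 if d>0 else 0,d),(.13-d,-.095+.19*k,.012 if d>0 else 0,d)]
e=np.array(e); sg=np.sign(e[:,3])
ps={n:optics.capture(n) for n in("top","scene")}
fs={}
for n,p in ps.items():
    g=p["image"].astype(float); sc=gaussian_filter(g[...,1],.7); fs[n]=sc
    f=lambda t:-np.mean(sg*map_coordinates(sc,proj(p,T(t,e[:,:3]))[:,::-1].T,order=1))
    best=min((minimize(f,[.503+dx,-.114+dy,a],method="Nelder-Mead",options=dict(initial_simplex=np.array([.503+dx,-.114+dy,a])+np.array([[0,0,0],[.008,0,0],[0,.008,0],[0,0,.05]]))) for a in(1.72,1.8,1.65) for dx in(-.005,.005) for dy in(-.005,.005)),key=lambda r:r.fun)
    t=best.x; print(n,t.round(4),best.fun)
    # leg points in tray frame
    q=np.load(n+"_leg.npy"); c,s=np.cos(t[2]),np.sin(t[2]); d=q[:,:2]-t[:2]
    L=np.c_[c*d[:,0]+s*d[:,1],-s*d[:,0]+c*d[:,1],q[:,2]]*1000
    rod=L[(L[:,0]>60)&(L[:,0]<95)]; print("rod y",np.median(rod[:,1]),np.percentile(rod[:,2],95))
    blk=L[L[:,0]>92]; print("block x",np.percentile(blk[:,0],[2,98]),"y",np.percentile(blk[:,1],[2,98]))
    wing=L[(L[:,1]<-60)&(L[:,2]>50)]; print("wing x",np.percentile(wing[:,0],[2,10,50,90,98]),"y",wing[:,1].min(),"z",np.percentile(wing[:,2],95))
    lev=L[(L[:,1]>-33)]; print("lev x",lev[:,0].min(),lev[:,0].max(),lev[:,1].max(),np.median(lev[:,2]))
    xs=np.arange(-.05,.1,.001); ln=T(t,np.c_[xs,0*xs-.045,0*xs+.049]); v=map_coordinates(cv2.cvtColor(p["image"],cv2.COLOR_RGB2GRAY).astype(float),proj(p,ln)[:,::-1].T,order=1)
    print([(int(round(a*1000)),int(b)) for a,b in zip(xs,v)][::2])
E
```

```text
top [ 0.501  -0.0993  1.7196] -30.26379470164909
rod y -42.3782286362351 51.4860097671595
block x [ 93.55397573 124.08527066] y [-58.79351885 -26.3699436 ]
wing x [-7.04918598 -6.53598    -3.89688165 -2.01670939 -1.70316766] y -86.85726512364853 z 61.12617228317274
lev x -87.54135901432866 124.47657805724953 -11.388212103502052 55.23883722410694
[(-50, 158), (-48, 158), (-46, 159), (-44, 159), (-42, 160), (-40, 160), (-38, 160), (-36, 160), (-34, 162), (-32, 162), (-30, 161), (-28, 161), (-26, 161), (-24, 163), (-22, 162), (-20, 162), (-18, 162), (-16, 162), (-14, 162), (-12, 161), (-10, 162), (-8, 165), (-6, 144), (-4, 144), (-2, 193), (0, 211), (2, 211), (4, 211), (6, 211), (8, 211), (10, 211), (12, 205), (14, 200), (16, 210), (18, 212), (20, 213), (22, 203), (24, 197), (26, 214), (28, 214), (30, 215), (32, 209), (34, 203), (36, 216), (38, 215), (40, 215), (42, 214), (44, 208), (46, 189), (48, 125), (50, 76), (52, 76), (54, 76), (56, 112), (58, 184), (60, 216), (62, 204), (64, 193), (66, 215), (68, 219), (70, 217), (72, 214), (74, 202), (76, 212), (78, 217), (80, 219), (82, 214), (
[... 604 characters left out ...]
, 152), (-24, 152), (-22, 154), (-20, 154), (-18, 154), (-16, 155), (-14, 160), (-12, 153), (-10, 151), (-8, 149), (-6, 120), (-4, 167), (-2, 225), (0, 228), (2, 229), (4, 228), (6, 229), (8, 229), (10, 229), (12, 220), (14, 213), (16, 229), (18, 230), (20, 229), (22, 213), (24, 217), (26, 229), (28, 230), (30, 229), (32, 216), (34, 205), (36, 229), (38, 231), (40, 231), (42, 221), (44, 209), (46, 156), (48, 55), (50, 31), (52, 31), (54, 50), (56, 159), (58, 229), (60, 232), (62, 224), (64, 215), (66, 231), (68, 232), (70, 231), (72, 222), (74, 223), (76, 232), (78, 233), (80, 231), (82, 219), (84, 219), (86, 232), (88, 234), (90, 234), (92, 222), (94, 217), (96, 232), (98, 217), (100, 187)]
```

```bash
cat >> h.py <<'E'
def go(x,y,z,yaw_y_deg):
    "tool-frame shift (mm) and rot (rad) to get TCP to x,y,z pointing down with tool y at the given world angle"
    s=arm.state(); r=R.from_quat(s["ee_rot"]); a=np.deg2rad(yaw_y_deg)
    ty=np.array([np.cos(a),np.sin(a),0]);tz=np.array([0,0,-1.]);tx=np.cross(ty,tz)
    t=R.from_matrix(np.c_[tx,ty,tz])
    print("shift",(r.inv().apply(np.array([x,y,z])-s["ee_pos"])*1000).round(1),"rot",(r.inv()*t).as_rotvec().round(3),"t",s["time"],"F",s["wrist_force"].round(1))
E
python3 -c "
from h import *
go(.5675,.168,.2,145.2)"
```

```text
shift [-466.6 -160.9    9.4] rot [-0.    -0.    -1.338] t 1.3 F [-0.3 -0.2 -0.5]
```

step_arm(
  increments=[
    {"fingers":0.55,"translation":[-39,-13,1],"rot":[0,0,-0.11]},
    {"fingers":0.55,"translation":[-78,-27,2],"rot":[0,0,-0.22]},
    {"fingers":0.55,"translation":[-117,-40,3],"rot":[0,0,-0.33]},
    {"fingers":0.55,"translation":[-156,-54,4],"rot":[0,0,-0.45]},
    {"fingers":0.55,"translation":[-195,-67,5],"rot":[0,0,-0.56]},
    {"fingers":0.55,"translation":[-234,-81,6],"rot":[0,0,-0.67]},
    {"fingers":0.55,"translation":[-273,-94,7],"rot":[0,0,-0.78]},
    {"fingers":0.55,"translation":[-311,-107,8],"rot":[0,0,-0.89]},
  ],
)

```text
time: 1.97
ee_pos: [0.423, 0.2916, 0.2023]
ee_rot: [-0.25, 0.968, 0.0, 0.0]
wrist_force: [1.4, 0.7, 0.3]
opening: 0.0467
finger_force: 0.0
```

```bash
python3 -c "
from h import *
go(.5675,.168,.2,145.2)"
```

```text
shift [ -66.7 -178.1    2.3] rot [-0.     0.001 -0.458] t 1.9667 F [1.4 0.7 0.3]
```

step_arm(
  increments=[
    {"fingers":0.55,"translation":[-14,-37,0],"rot":[0,0,-0.11]},
    {"fingers":0.55,"translation":[-28,-74,0],"rot":[0,0,-0.22]},
    {"fingers":0.55,"translation":[-42,-111,0],"rot":[0,0,-0.33]},
    {"fingers":0.55,"translation":[-56,-148,1],"rot":[0,0,-0.43]},
    {"fingers":0.55,"translation":[-60,-172,2],"rot":[0,0,-0.45]},
    {"fingers":0.55,"translation":[-60,-172,2],"rot":[0,0,-0.45]},
    {"fingers":0.55,"translation":[-60,-172,2],"rot":[0,0,-0.45]},
  ],
)

```text
time: 2.55
ee_pos: [0.5574, 0.1695, 0.1995]
ee_rot: [-0.456, 0.89, 0.0, -0.001]
wrist_force: [-0.1, 0.2, 0.5]
opening: 0.0472
finger_force: 0.0
```

```bash
python3 - <<'E'
from h import *
p=optics.capture("wrist"); save(p,"w1"); w=cloud(p); im=cv2.cvtColor(p["image"],cv2.COLOR_RGB2HSV)
rb=(w[...,0]>.5)&(w[...,0]<.63)&(w[...,1]>.1)&(w[...,1]<.23)
q=w[rb&(im[...,1]<70)&(im[...,2]>60)&(w[...,2]<.04)]
hi=q[(q[:,2]>.024)]; lo=q[(q[:,2]>.003)&(q[:,2]<.012)]
print(len(q),len(hi),rect(hi[:,:2]) if len(hi) else 0,hi[:,2].mean() if len(hi) else 0,rect(lo[:,:2]) if len(lo) else 0)
go(.5675,.168,.01,145.2); print(arm.state()["ee_pos"])
E
```

```text
2416 505 ((567.3224487304688, 167.4131317138672), (58.923892974853516, 8.011548042297363), 55.693763732910156) 0.029521583666100356 ((567.24169921875, 167.99569702148438), (89.2710952758789, 39.169273376464844), 54.45222854614258)
shift [ -4.3 -10.5 189.8] rot [ 0.001 -0.    -0.015] t 2.6 F [-0.2  0.3  0.2]
[0.55669735 0.17052683 0.19981958]
```

View pics/w1.png

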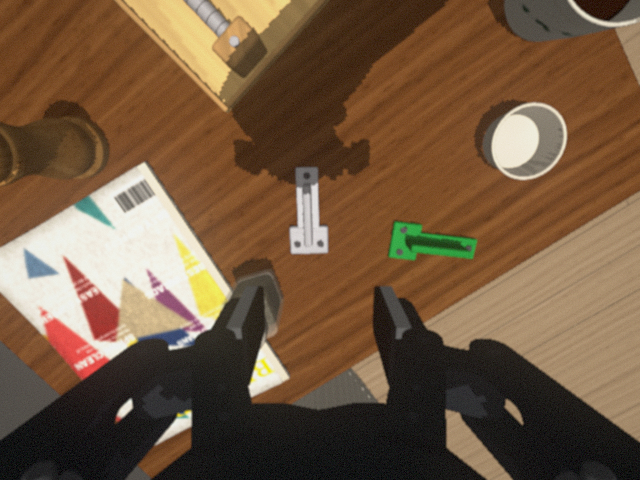

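The bracket is at pixel (308,210) with its wide end at (308,245), which matches the earlier estimate. I'm descending onto its fin.

step_arm(
  increments=[
    {"fingers":0.55,"translation":[-4,-10,35],"rot":[0,0,-0.018]},
    {"fingers":0.55,"translation":[-4,-10,75],"rot":[0,0,-0.018]},
    {"fingers":0.55,"translation":[-4,-10,115],"rot":[0,0,-0.018]},
    {"fingers":0.55,"translation":[-4,-10,145],"rot":[0,0,-0.018]},
    {"fingers":0.55,"translation":[-4,-10,160],"rot":[0,0,-0.018]},
    {"fingers":0.55,"translation":[-4,-10,160],"rot":[0,0,-0.018]},
  ],
)

```text
time: 3.1
ee_pos: [0.5618, 0.169, 0.0346]
ee_rot: [-0.466, 0.885, 0.002, -0.005]
wrist_force: [-1.1, -0.6, -1.7]
opening: 0.0467
finger_force: 0.0
```

```bash
python3 -c "
from h import *
go(.5673,.1677,.012,145.5)"
```

```text
shift [-2.3 -5.4 22.6] rot [ 0.008 -0.007  0.001] t 3.1 F [-1.1 -0.6 -1.7]
```

step_arm(
  increments=[
    {"fingers":0.55,"translation":[0,0,12],"rot":[0,0,0]},
    {"fingers":0.55,"translation":[0,0,12],"rot":[0,0,0]},
    {"fingers":0.55,"translation":[0,0,12],"rot":[0,0,0]},
  ],
)

```text
time: 3.35
ee_pos: [0.5679, 0.1689, 0.0294]
ee_rot: [-0.465, 0.885, -0.0, 0.001]
wrist_force: [0.3, -0.4, 0.8]
opening: 0.047
finger_force: 0.0
```

```bash
python3 -c "
from h import *
go(.5673,.1677,.012,145.5)"
```

```text
shift [ 1.3 -0.1 17.4] rot [-0.001  0.001 -0.   ] t 3.35 F [ 0.3 -0.4  0.8]
```

step_arm(
  increments=[
    {"fingers":0.55,"translation":[1,0,16],"rot":[0,0,0]},
    {"fingers":0.55,"translation":[1,0,16],"rot":[0,0,0]},
    {"fingers":0.0,"translation":[1,0,16],"rot":[0,0,0]},
    {"fingers":0.0,"translation":[1,0,16],"rot":[0,0,0]},
    {"fingers":0.0,"translation":[1,0,16],"rot":[0,0,0]},
    {"fingers":0.0,"translation":[1,0,16],"rot":[0,0,0]},
    {"fingers":0.0,"translation":[1,0,16],"rot":[0,0,0]},
    {"fingers":0.0,"translation":[1,0,16],"rot":[0,0,0]},
  ],
)

```text
time: 4.02
ee_pos: [0.5671, 0.1673, 0.0125]
ee_rot: [-0.465, 0.885, -0.0, 0.0]
wrist_force: [-0.7, 0.3, 0.0]
opening: 0.0001
finger_force: 0.0
```

step_arm(
  increments=[
    {"fingers":0.0,"translation":[0,0,-20],"rot":[0,0,0]},
    {"fingers":0.0,"translation":[0,0,-55],"rot":[0,0,0]},
    {"fingers":0.0,"translation":[0,0,-90],"rot":[0,0,0]},
    {"fingers":0.0,"translation":[0,0,-120],"rot":[0,0,0]},
    {"fingers":0.0,"translation":[0,0,-120],"rot":[0,0,0]},
    {"fingers":0.0,"translation":[0,0,-120],"rot":[0,0,0]},
  ],
)

```text
time: 4.52
ee_pos: [0.5691, 0.1676, 0.1357]
ee_rot: [-0.465, 0.885, -0.001, 0.003]
wrist_force: [-0.1, -0.1, -1.3]
opening: 0.0001
finger_force: 0.0
```

```bash
python3 - <<'E'
from h import *
s=arm.state(); print(s["ee_pos"],s["opening"],s["finger_force"])
T=np.array([.4985,-.099]);a=1.7203;u=np.array([np.cos(a),np.sin(a)]);v=np.array([-u[1],u[0]])
t=T-.01*u+.05*v; print(t)
go(t[0],t[1],.12,145.5+np.rad2deg(a)-55.6)
E
```

```text
[0.56910081 0.16763858 0.13567611] 8.477419871909706e-05 0.0
[ 0.45054722 -0.11633582]
shift [301.2 -63.5  14.6] rot [-0.006  0.003 -0.751] t 4.5167 F [-0.1 -0.1 -1.3]
```

The fingers shut on nothing, so I'm checking where the bracket is.

```bash
python3 - <<'E'
from h import *
p=optics.capture("wrist"); save(p,"w2"); w=cloud(p); im=cv2.cvtColor(p["image"],cv2.COLOR_RGB2HSV)
rb=(w[...,0]>.5)&(w[...,0]<.63)&(w[...,1]>.1)&(w[...,1]<.23)
q=w[rb&(im[...,1]<70)&(im[...,2]>60)&(w[...,2]<.04)]
hi=q[(q[:,2]>.024)]; lo=q[(q[:,2]>.003)&(q[:,2]<.012)]
print(len(q),len(hi),rect(hi[:,:2]) if len(hi) else 0,hi[:,2].mean() if len(hi) else 0,rect(lo[:,:2]) if len(lo) else 0)
print(arm.state()["ee_pos"])
for n in ("top","scene"):
    p=optics.capture(n);save(p,n+"1")
    w=cloud(p); im=cv2.cvtColor(p["image"],cv2.COLOR_RGB2HSV)
    rb=(w[...,0]>.5)&(w[...,0]<.63)&(w[...,1]>.1)&(w[...,1]<.23)
    q=w[rb&(im[...,1]<70)&(im[...,2]>60)&(w[...,2]<.04)]
    hi=q[(q[:,2]>.024)];print(n,len(q),len(hi),rect(hi[:,:2]) if len(hi)>5 else 0)
E
```

```text
3457 735 ((567.2286987304688, 167.18002319335938), (59.239341735839844, 7.710543632507324), 55.287818908691406) 0.029515249483638876 ((567.373046875, 167.40225219726562), (89.629150390625, 40.01742935180664), 55.70561599731445)
[0.56756641 0.16737541 0.13317107]
top 136 3 0
scene 663 174 ((565.4654541015625, 167.1619415283203), (58.07195281982422, 8.781182289123535), 56.035255432128906)
```

View pics/w2.png

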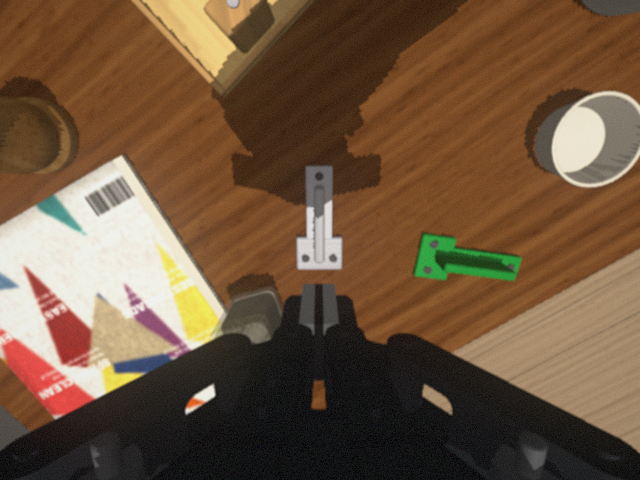

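```bash
python3 - <<'E'
from h import *
p=optics.capture("wrist"); w=cloud(p); s=arm.state(); print(s["ee_pos"],s["opening"])
r=R.from_quat(s["ee_rot"]); L=r.inv().apply((w.reshape(-1,3)-s["ee_pos"])).reshape(480,640,3)*1000
for rr in range(282,345,6): print(rr,L[rr,310].round(1),L[rr,318].round(1),L[rr,328].round(1))
print("cam in tool",r.inv().apply(np.array(p["xyz"])-s["ee_pos"]))
m=(np.abs(L[...,2]+19)<60)&(np.abs(L[...,0])<60); vv=L[m]; print(len(vv),np.percentile(vv,[1,50,99],axis=0).round(1))
E
```

```text
[0.56553672 0.16702753 0.12999105] 0.00030960602821531206
282 [-55.5  -6.3 130.3] [-55.2   0.8 129.6] [-55.7   9.8 130.9]
288 [ 10.   -2.3 -29.9] [  9.9   1.  -29.7] [ 10.5   5.1 -31. ]
294 [ 10.6  -2.1 -37.1] [ 10.7   1.  -37.3] [ 10.2   4.9 -36.2]
300 [ 10.4  -2.  -41.9] [ 10.1   1.  -41.3] [ 10.3   4.8 -41.7]
306 [ 10.7  -1.9 -47.4] [ 10.5   1.  -47. ] [ 10.5   4.7 -46.9]
312 [ 10.4  -1.8 -51.4] [ 10.2   1.  -51.1] [ 10.2   4.6 -51.1]
318 [ 10.   -1.7 -55.1] [ 10.4   1.  -55.6] [ 10.7   4.4 -56.3]
324 [ 10.5  -1.6 -59.9] [ 10.3   1.  -59.5] [ 10.9   4.3 -60.6]
330 [ 11.2  -1.5 -64.8] [  7.8   1.  -59.2] [ 10.9   4.2 -64.3]
336 [ 11.6  -1.4 -69.1] [  5.8   1.  -59.5] [ 11.5   4.1 -69. ]
342 [ 11.8  -1.3 -72.6] [  3.5   1.  -59.5] [ 11.5   4.  -72.1]
cam in tool [ 0.06991401  0.00114087 -0.16464522]
11409 [[ -9.1 -33.9 -78.9]
 [ 10.2   1.4 -71.6]
 [ 13.2  36.3 -29. ]]
```

```bash
python3 - <<'E'
from h import *
p=optics.capture("wrist"); w=cloud(p); s=arm.state()
r=R.from_quat(s["ee_rot"]); L=r.inv().apply((w.reshape(-1,3)-s["ee_pos"])).reshape(480,640,3)*1000
for rr in range(282,290): print(rr,L[rr,308:332:4,2].round(1),L[rr,308:332:4,0].round(1))
s=arm.state();print(s["joint_pos"].round(3),s["ee_pos"])
go(.5672,.1673,.01,145.5)
E
```

```text
282 [131.1 130.1 129.2 129.9 129.3 129.5] [-55.4 -55.  -54.6 -54.9 -54.7 -54.7]
283 [130.1 129.5 130.1 129.2 129.8 130.1] [-56.  -55.7 -55.9 -55.6 -55.8 -55.9]
284 [-26.4 -25.6 -26.2 -25.3 -25.1 -25.6] [10.6 10.2 10.5 10.1 10.  10.2]
285 [-27.1 -26.8 -27.7 -27.7 -26.2 -26.7] [10.4 10.3 10.7 10.7 10.  10.2]
286 [-27.8 -27.1 -28.4 -27.4 -27.1 -29.3] [10.3 10.  10.5 10.1  9.9 10.9]
287 [-29.8 -30.1 -29.  -28.6 -29.1 -29.4] [10.7 10.8 10.3 10.2 10.4 10.5]
288 [-30.3 -30.5 -29.8 -29.3 -29.7 -29.6] [10.5 10.6 10.2 10.1 10.2 10.2]
289 [-31.7 -31.8 -30.7 -31.9 -31.2 -31.1] [10.7 10.7 10.2 10.7 10.4 10.4]
[ 0.173  0.217  0.128  1.485 -0.    -0.794] [0.56547728 0.16702048 0.12986878]
shift [ -1.5  -1.6 119.9] rot [ 0.003 -0.003 -0.001] t 4.7667 F [0.9 0.8 0.1]
```

The fingertips sit 25 mm short of the reported TCP, since the depth image shows them at tool z −25. That explains the miss: the tips closed about 8 mm above the fin. I'll allow for it on this descent.

step_arm(
  increments=[
    {"fingers":0.45,"translation":[0,0,10],"rot":[0,0,0]},
    {"fingers":0.45,"translation":[0,0,40],"rot":[0,0,0]},
    {"fingers":0.45,"translation":[0,0,75],"rot":[0,0,0]},
    {"fingers":0.45,"translation":[0,0,105],"rot":[0,0,0]},
    {"fingers":0.45,"translation":[0,0,125],"rot":[0,0,0]},
    {"fingers":0.45,"translation":[0,0,136],"rot":[0,0,0]},
    {"fingers":0.45,"translation":[0,0,142],"rot":[0,0,0]},
    {"fingers":0.45,"translation":[0,0,142],"rot":[0,0,0]},
  ],
)

```text
time: 5.43
ee_pos: [0.5652, 0.167, -0.012]
ee_rot: [-0.465, 0.885, 0.001, -0.002]
wrist_force: [-0.1, -0.5, 0.3]
opening: 0.0387
finger_force: 0.0
```

step_arm(
  increments=[
    {"fingers":0.45,"translation":[0,0,0],"rot":[0,0,0]},
    {"fingers":0.45,"translation":[0,0,0],"rot":[0,0,0]},
  ],
)

```text
time: 5.6
ee_pos: [0.5685, 0.1676, -0.0079]
ee_rot: [-0.465, 0.885, -0.001, 0.002]
wrist_force: [1.1, 0.1, 0.9]
opening: 0.0384
finger_force: 0.0
```

```bash
python3 -c "
from h import *
go(.5672,.1673,-.013,145.5)"
```

```text
shift [1.  1.  5.1] rot [-0.003  0.003 -0.001] t 5.6 F [1.1 0.1 0.9]
```

step_arm(
  increments=[
    {"fingers":0.45,"translation":[0,0,2],"rot":[0,0,0]},
    {"fingers":0.0,"translation":[0,0,2],"rot":[0,0,0]},
    {"fingers":0.0,"translation":[0,0,2],"rot":[0,0,0]},
    {"fingers":0.0,"translation":[0,0,2],"rot":[0,0,0]},
    {"fingers":0.0,"translation":[0,0,2],"rot":[0,0,0]},
    {"fingers":0.0,"translation":[0,0,2],"rot":[0,0,0]},
    {"fingers":0.0,"translation":[0,0,2],"rot":[0,0,0]},
  ],
)

```text
time: 6.18
ee_pos: [0.5676, 0.1674, -0.0109]
ee_rot: [-0.465, 0.885, -0.0, 0.001]
wrist_force: [-0.2, -0.3, 4.3]
opening: 0.0064
finger_force: 62.9
```

step_arm(
  increments=[
    {"fingers":0.0,"translation":[0,0,-15],"rot":[0,0,0]},
    {"fingers":0.0,"translation":[0,0,-45],"rot":[0,0,0]},
    {"fingers":0.0,"translation":[0,0,-80],"rot":[0,0,0]},
    {"fingers":0.0,"translation":[0,0,-115],"rot":[0,0,0]},
    {"fingers":0.0,"translation":[0,0,-120],"rot":[0,0,0]},
  ],
)

```text
time: 6.6
ee_pos: [0.5704, 0.1679, 0.1151]
ee_rot: [-0.465, 0.885, -0.002, 0.005]
wrist_force: [1.8, 1.2, 0.8]
opening: 0.0065
finger_force: 62.2
```

```bash
python3 - <<'E'
from h import *
s=arm.state(); print(s["ee_pos"],s["opening"],s["finger_force"])
T=np.array([.4985,-.099]);a=1.7203;u=np.array([np.cos(a),np.sin(a)]);v=np.array([-u[1],u[0]])
t=T-.01*u+.05*v; print(t)
go(t[0],t[1],.1,145.5+np.rad2deg(a)-55.6)
E
```

```text
[0.57039039 0.16794889 0.11510968] 0.006473369741116083 62.236071825027466
[ 0.45054722 -0.11633582]
shift [302.2 -62.5  13.3] rot [-0.01   0.004 -0.751] t 6.6 F [1.8 1.2 0.8]
```

step_arm(
  increments=[
    {"fingers":0.0,"translation":[20,-4,0],"rot":[0,0,-0.08]},
    {"fingers":0.0,"translation":[55,-11,0],"rot":[0,0,-0.18]},
    {"fingers":0.0,"translation":[93,-19,0],"rot":[0,0,-0.28]},
    {"fingers":0.0,"translation":[131,-27,0],"rot":[0,0,-0.38]},
    {"fingers":0.0,"translation":[169,-35,0],"rot":[0,0,-0.48]},
    {"fingers":0.0,"translation":[207,-43,0],"rot":[0,0,-0.58]},
    {"fingers":0.0,"translation":[245,-51,0],"rot":[0,0,-0.67]},
    {"fingers":0.0,"translation":[275,-57,0],"rot":[0,0,-0.74]},
  ],
)

```text
time: 7.27
ee_pos: [0.4556, -0.0934, 0.107]
ee_rot: [0.755, -0.656, -0.001, 0.001]
wrist_force: [0.9, 0.2, -1.5]
opening: 0.0067
finger_force: 62.2
```

step_arm(
  increments=[
    {"fingers":0.0,"translation":[15,-18,0],"rot":[0,0,-0.012]},
    {"fingers":0.0,"translation":[15,-18,0],"rot":[0,0,-0.012]},
    {"fingers":0.0,"translation":[15,-18,0],"rot":[0,0,-0.012]},
    {"fingers":0.0,"translation":[15,-18,0],"rot":[0,0,-0.012]},
  ],
)

```text
time: 7.6
ee_pos: [0.4769, -0.1034, 0.1073]
ee_rot: [0.758, -0.653, -0.001, 0.0]
wrist_force: [1.0, 1.5, -0.8]
opening: 0.0064
finger_force: 62.2
```

```bash
python3 - <<'E'
from h import *
p=optics.capture("wrist"); save(p,"w3"); w=cloud(p); s=arm.state(); print(s["ee_pos"],s["opening"])
np.savez("w3.npz",w=w,im=p["image"])
go(.4505,-.1163,.1,188.5)
E
```

```text
[ 0.47704413 -0.10310239  0.10759407] 0.0067379980660015396
shift [ 9.1 28.2  7.6] rot [0.001 0.001 0.001] t 7.65 F [ 0.1  0.2 -0.9]
```

View pics/w3.png

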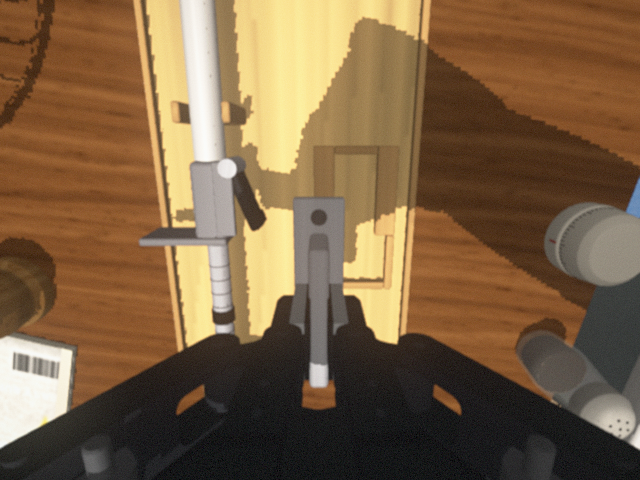

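```bash
python3 - <<'E'
from h import *
d=np.load("w3.npz"); w=d["w"]; T=np.array([.4985,-.099]);a=1.7203;u=np.array([np.cos(a),np.sin(a)]);v=np.array([-u[1],u[0]])
t=T-.01*u+.05*v
X=((w[...,:2]-t)@u)*1000; Y=((w[...,:2]-t)@v)*1000; Z=w[...,2]*1000
m=(abs(X)<65)&(abs(Y)<38)&(Z<25)&(Z>-5)
def prof(c,sel,lo,hi,st=1.5):
    return [(round(b,1),round(float(np.median(Z[sel&(c>=b)&(c<b+st)])),1)) for b in np.arange(lo,hi,st) if (sel&(c>=b)&(c<b+st)).sum()>3]
print("y cut at x -35..-5",prof(Y,m&(X>-35)&(X<-5),-36,36))
print("y cut at x 15..45",prof(Y,m&(X>15)&(X<45),-36,36))
print("x cut at y 5..12",prof(X,m&(Y>5)&(Y<12),-60,60))
s=arm.state();r=R.from_quat(s["ee_rot"]);L=r.inv().apply((w.reshape(-1,3)-s["ee_pos"]))*1000
im=cv2.cvtColor(d["im"],cv2.COLOR_RGB2HSV).reshape(-1,3)
k=(abs(L[:,1])<14)&(abs(L[:,0])<60)&(L[:,2]<-8)&(L[:,2]>-24)
P=L[k]; print("plate",len(P),rect(P[:,:2]/1000),P[:,2].mean(),P[:,0].min())
k=(abs(L[:,1])<10)&(abs(L[:,0])<60)&(L[:,2]<-34)&(L[:,2]>-46); P=L[k]; print("fin?",len(P),rect(P[:,:2]/1000))
E
```

```text
y cut at x -35..-5 [(np.float64(-36.0), 3.7), (np.float64(-34.5), 4.0), (np.float64(-33.0), 3.8), (np.float64(-31.5), 4.7), (np.float64(-30.0), 11.6), (np.float64(-28.5), 11.6), (np.float64(-27.0), 11.9), (np.float64(-25.5), 12.0), (np.float64(-24.0), 12.1), (np.float64(-22.5), 12.0), (np.float64(-21.0), 11.9), (np.float64(-19.5), 11.9), (np.float64(-18.0), 12.0), (np.float64(-16.5), 10.4), (np.float64(-15.0), 3.7), (np.float64(-13.5), 3.6), (np.float64(-12.0), 3.7), (np.float64(-10.5), 4.0), (np.float64(-9.0), 3.6), (np.float64(-7.5), 3.8), (np.float64(-6.0), 3.6), (np.float64(-4.5), 3.8), (np.float64(-3.0), 3.9), (np.float64(-1.5), 3.8), (np.float64(0.0), 3.9), (np.float64(1.5), 3.9), (np.float64(3.0), 3.9), (np.float64(4.5), 3.8), (np.float64(6.0), 3.8), (np.float64(7.5), 3.9), (np.float64(9.0), 3.8), (np.float64(10.5), 3.8), (np.float64(12.0), 4.0), (np.float64(13.5), 3.7), (np.float64(15.0), 10.4), (np.float64(16.5), 12.0), (np.float64(18.0), 12.0), (np.float64(19.5), 11.8), (np.float64(21.0), 11.8), (np.float64(22.5), 11.8), (np.float64(24.0), 11.8), (np.float64(25.5), 11.8), (
[... 2455 characters left out ...]
30.0), 3.8), (np.float64(31.5), 3.9), (np.float64(33.0), 4.0), (np.float64(34.5), 4.4), (np.float64(36.0), 3.7), (np.float64(37.5), 4.0), (np.float64(39.0), 4.2), (np.float64(40.5), 4.0), (np.float64(42.0), 4.2), (np.float64(43.5), 3.9), (np.float64(45.0), 3.8), (np.float64(46.5), 3.7), (np.float64(48.0), 4.0), (np.float64(49.5), 7.6), (np.float64(51.0), 11.8), (np.float64(52.5), 11.7), (np.float64(54.0), 11.6), (np.float64(58.5), 4.1)]
plate 3444 ((25.443727493286133, 1.0124835968017578), (22.095775604248047, 38.78241729736328), 89.92195129394531) -16.57083883915094 6.066776219165266
fin? 3146 ((-0.01413726806640625, -1.048828125), (60.13871383666992, 19.304851531982422), 7.705387115478516)
```

```bash
cat >> h.py <<'E'
T0=np.array([.4985,-.099]);A=1.7203;U=np.array([np.cos(A),np.sin(A)]);V=np.array([-U[1],U[0]])
T0=T0+.0008*U-.0002*V
def tray(x,y): return T0+U*x/1000+V*y/1000
E
python3 -c "
from h import *
t=tray(-10.2,49);print(t);go(*t,.04,188.57)"
```

```text
[ 0.45164446 -0.11556378]
shift [ 8.6 26.9 67.6] rot [ 0.001  0.001 -0.   ] t 7.65 F [ 0.1  0.2 -0.9]
```

step_arm(
  increments=[
    {"fingers":0.0,"translation":[4,14,15],"rot":[0,0,0]},
    {"fingers":0.0,"translation":[9,27,40],"rot":[0,0,0]},
    {"fingers":0.0,"translation":[9,27,67],"rot":[0,0,0]},
    {"fingers":0.0,"translation":[9,27,85],"rot":[0,0,0]},
    {"fingers":0.0,"translation":[9,27,90],"rot":[0,0,0]},
    {"fingers":0.0,"translation":[9,27,90],"rot":[0,0,0]},
    {"fingers":0.0,"translation":[9,27,90],"rot":[0,0,0]},
    {"fingers":0.0,"translation":[9,27,90],"rot":[0,0,0]},
  ],
)

```text
time: 8.32
ee_pos: [0.4537, -0.117, 0.0199]
ee_rot: [0.758, -0.652, 0.001, -0.0]
wrist_force: [-0.7, -0.1, -0.4]
opening: 0.0061
finger_force: 62.2
```

```bash
python3 -c "
from h import *
t=tray(-10.2,49);print(arm.state()['ee_pos']);go(*t,-.006,188.57)"
```

```text
[ 0.45372256 -0.11698552  0.01989497]
shift [-1.8  1.9 25.9] rot [-0.003 -0.002 -0.   ] t 8.3167 F [-0.7 -0.1 -0.4]
```

step_arm(
  increments=[
    {"fingers":0.0,"translation":[-1,1.5,4],"rot":[0,0,0]},
    {"fingers":0.0,"translation":[-1,1.5,8],"rot":[0,0,0]},
    {"fingers":0.0,"translation":[-1,1.5,10],"rot":[0,0,0]},
    {"fingers":0.0,"translation":[-1,1.5,10],"rot":[0,0,0]},
  ],
)

```text
time: 8.65
ee_pos: [0.4502, -0.1159, 0.0077]
ee_rot: [0.758, -0.653, -0.0, 0.0]
wrist_force: [0.3, -0.2, -1.5]
opening: 0.0068
finger_force: 62.2
```

```bash
python3 -c "
from h import *
t=tray(-10.2,49);print(arm.state()['ee_pos']);go(*t,-.006,188.57)"
```

```text
[ 0.45021375 -0.11592729  0.00771177]
shift [-0.1 -1.5 13.7] rot [ 0.001  0.    -0.001] t 8.65 F [ 0.3 -0.2 -1.5]
```

step_arm(
  increments=[
    {"fingers":0.0,"translation":[0,-1,5],"rot":[0,0,0]},
    {"fingers":0.0,"translation":[0,-1,9],"rot":[0,0,0]},
    {"fingers":0.0,"translation":[0,-1,12],"rot":[0,0,0]},
    {"fingers":0.0,"translation":[0,-1,14],"rot":[0,0,0]},
    {"fingers":0.0,"translation":[0,-1,14],"rot":[0,0,0]},
    {"fingers":0.0,"translation":[0,-1,14],"rot":[0,0,0]},
  ],
)

```text
time: 9.15
ee_pos: [0.4514, -0.1159, -0.0061]
ee_rot: [0.758, -0.653, -0.0, 0.0]
wrist_force: [-0.3, -0.5, -0.9]
opening: 0.0066
finger_force: 62.2
```

step_arm(
  increments=[
    {"fingers":0.25,"translation":[0,0,0.5],"rot":[0,0,0]},
    {"fingers":0.3,"translation":[0,0,0.5],"rot":[0,0,0]},
    {"fingers":0.3,"translation":[0,0,0],"rot":[0,0,0]},
    {"fingers":0.3,"translation":[0,0,-20],"rot":[0,0,0]},
    {"fingers":0.5,"translation":[0,0,-55],"rot":[0,0,0]},
    {"fingers":0.85,"translation":[0,0,-90],"rot":[0,0,0]},
    {"fingers":0.85,"translation":[0,0,-105],"rot":[0,0,0]},
    {"fingers":0.85,"translation":[0,0,-105],"rot":[0,0,0]},
  ],
)

```text
time: 9.82
ee_pos: [0.4553, -0.1175, 0.1049]
ee_rot: [0.758, -0.653, 0.005, -0.002]
wrist_force: [0.7, -0.2, 0.4]
opening: 0.0719
finger_force: 0.0
```

```bash
python3 - <<'E'
from h import *
p=optics.capture("wrist"); save(p,"w4"); w=cloud(p); s=arm.state(); print(s["ee_pos"],s["opening"],s["time"])
t=tray(0,0); X=((w[...,:2]-t)@U)*1000; Y=((w[...,:2]-t)@V)*1000; Z=w[...,2]*1000
g=cv2.cvtColor(p["image"],cv2.COLOR_RGB2HSV)
f=(abs(X+10)<60)&(abs(Y-50)<26)&(Z>28)&(Z<40); print("fin",f.sum(),rect(np.c_[X[f],Y[f]]/1000),Z[f].mean())
f=(abs(X+10)<60)&(abs(Y-50)<26)&(Z>7)&(Z<13)&(g[...,1]<60); print("plate",f.sum(),rect(np.c_[X[f],Y[f]]/1000),np.median(Z[f]))
f=(X<60)&(X>-80)&(Y<-58)&(Z>52)&(Z<63); print("wing",f.sum(),np.percentile(X[f],[2,50,98]),np.percentile(Y[f],[2,98]),Z[f].mean())
f=(X<20)&(X>-80)&(abs(Y+45)<8)&(Z>53)&(Z<63); print("collar",f.sum(),np.percentile(X[f],[1,50,99]),np.percentile(Y[f],[1,99]),Z[f].mean())
f=(X<60)&(X>-80)&(Y>-33)&(Y<0)&(Z>46)&(Z<63); print("lever",f.sum(),np.percentile(X[f],[1,50,99]),np.percentile(Y[f],[1,50,99]),Z[f].mean())
f=(X<90)&(X>20)&(abs(Y+45)<4)&(Z>44)&(g[...,2]<80); print("band",f.sum(),np.percentile(X[f],[2,10,50,90,98]))
E
```

```text
[ 0.4538861  -0.11688652  0.10231902] 0.07298397499416785 9.8667
fin 972 ((-10.054412841796875, 50.06108856201172), (59.2985725402832, 7.838016986846924), 0.04335976764559746) 33.42092046433102
plate 3004 ((-10.11111831665039, 50.36558532714844), (39.085418701171875, 89.31555938720703), 88.9969482421875) 9.868477819641065
wing 463 [-79.41617101  -8.368608    -5.42032554] [-88.45097825 -58.59395412] 56.80248168172522
collar 2093 [-56.10060546 -31.66833118  -5.48960736] [-52.78985138 -37.13022289] 56.09767334664772
lever 1586 [-79.41825644 -34.59867459 -12.44260758] [-32.92163565 -26.69830889 -13.34092578] 53.97685098915628Traceback (most recent call last):
  File "<stdin>", line 10, in <module>
    return _quantile_unchecked(
        a, q, axis, out, overwrite_input, method, keepdims, weights)
    return _ureduce(a,
                    func=_quantile_ureduce_func,
    ...<5 lines>...
                    overwrite_input=overwrite_input,
                    method=method)
    r = func(a, **kwargs)
    result = _quantile(arr,
                       quantiles=q,
    ...<2 lines>...
                       out=out,
                       weights=wgt)
    slices_having_nans = np.isnan(arr[-1, ...])
                                  ~~~^^^^^^^^^
IndexError: index -1 is out of bounds for axis 0 with size 0
```

View pics/w4.png

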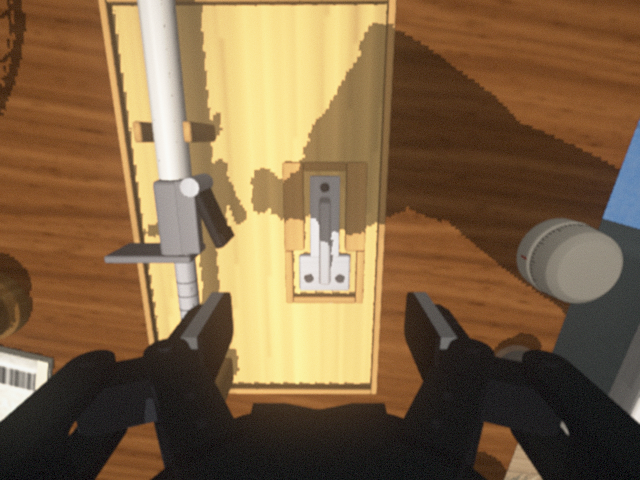

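The bracket lies flat and centred in the compartment, at pixel (325,240). Next is the leg: I'll straddle the collar just behind the wing.

```bash
python3 -c "
from h import *
t=tray(-28,-42.5);print(t);go(*t,.08,188.57)"
```

```text
[ 0.54477506 -0.11953654]
shift [ 16.  -89.4  22.9] rot [-0.006 -0.003 -0.001] t 9.8667 F [-0.1 -0.7 -1.1]
```

step_arm(
  increments=[
    {"fingers":0.86,"translation":[5,-25,0],"rot":[0,0,0]},
    {"fingers":0.86,"translation":[10,-60,5],"rot":[0,0,0]},
    {"fingers":0.86,"translation":[15,-88,15],"rot":[0,0,0]},
    {"fingers":0.86,"translation":[15,-88,20],"rot":[0,0,0]},
    {"fingers":0.86,"translation":[15,-88,20],"rot":[0,0,0]},
    {"fingers":0.86,"translation":[15,-88,20],"rot":[0,0,0]},
    {"fingers":0.86,"translation":[15,-88,20],"rot":[0,0,0]},
  ],
)

```text
time: 10.45
ee_pos: [0.5395, -0.1175, 0.0787]
ee_rot: [0.758, -0.653, -0.001, 0.0]
wrist_force: [-0.8, -0.1, -0.5]
opening: 0.0737
finger_force: 0.0
```

```bash
cat > look.py <<'E'
from h import *
import sys
p=optics.capture("wrist"); save(p,sys.argv[1]); w=cloud(p); s=arm.state(); print(s["ee_pos"],s["opening"],s["time"])
d=s["ee_pos"][:2]-tray(0,0); print("ee in tray",(d@U*1000).round(1),(d@V*1000).round(1))
X=((w[...,:2]-tray(0,0))@U)*1000; Y=((w[...,:2]-tray(0,0))@V)*1000; Z=w[...,2]*1000
g=cv2.cvtColor(p["image"],cv2.COLOR_RGB2HSV)
def rep(n,f,):
    print(n,f.sum(), *( [np.percentile(c[f],[2,50,98]).round(1) for c in (X,Y,Z)] if f.sum()>5 else []))
rep("wing",(X>-70)&(X<80)&(Y<-62)&(Y>-88)&(Z>54)&(Z<61)&(g[...,2]>70))
rep("collar",(X>-70)&(X<80)&(abs(Y+45)<9)&(Z>53)&(Z<60))
rep("lever",(X>-70)&(X<80)&(Y>-32)&(Y<0)&(Z>48)&(Z<58))
rep("band",(X<70)&(X>30)&(abs(Y+45)<5)&(Z>43)&(Z<53)&(g[...,2]<90))
go(*[float(v) for v in tray(-28,-42.5)],-.006,188.57)
E
python3 look.py w5
```

```text
[ 0.5398856  -0.11767381  0.07939632] 0.07328753845215383 10.5
ee in tray -25.4 -37.9
wing 455 [-9.9 -8.3 -5.2] [-87.3 -74.6 -62.5] [54.3 57.5 58.8]
collar 2884 [-56.1 -32.   -6.4] [-53.6 -45.  -36.5] [54.2 56.  58.2]
lever 1258 [-57.6 -32.7 -13.7] [-31.7 -26.6 -14.8] [51.2 54.3 57.5]
band 177 [46.  49.7 54. ] [-49.9 -44.7 -40.3] [47.9 49.4 50.9]
shift [ 2.6 -4.6 85.4] rot [ 0.     0.    -0.001] t 10.5 F [-0.7  0.1 -0.4]
```

View pics/w5.png

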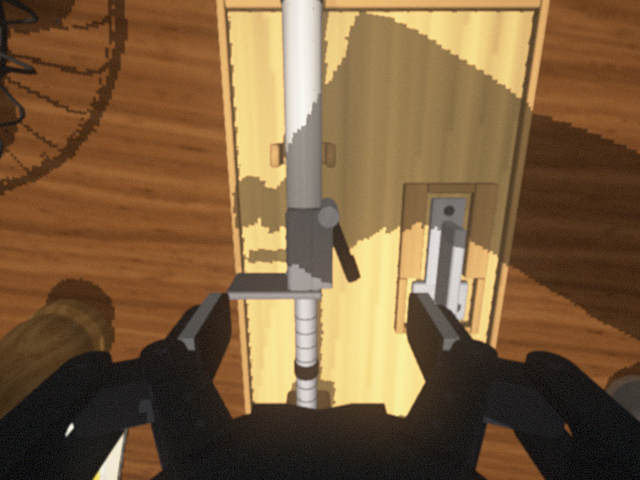

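Everything matches: the wing is at (275,285), the open lever at (345,250), and the band at (306,370). I'm descending.

step_arm(
  increments=[
    {"fingers":0.86,"translation":[3,-4.5,8],"rot":[0,0,0]},
    {"fingers":0.86,"translation":[3,-4.5,25],"rot":[0,0,0]},
    {"fingers":0.86,"translation":[3,-4.5,45],"rot":[0,0,0]},
    {"fingers":0.86,"translation":[3,-4.5,65],"rot":[0,0,0]},
    {"fingers":0.86,"translation":[3,-4.5,80],"rot":[0,0,0]},
    {"fingers":0.86,"translation":[3,-4.5,86],"rot":[0,0,0]},
    {"fingers":0.86,"translation":[3,-4.5,86],"rot":[0,0,0]},
    {"fingers":0.86,"translation":[3,-4.5,86],"rot":[0,0,0]},
  ],
)

```text
time: 11.17
ee_pos: [0.5458, -0.1202, -0.0065]
ee_rot: [0.758, -0.653, 0.0, -0.0]
wrist_force: [0.4, -0.3, 0.6]
opening: 0.0735
finger_force: 0.0
```

```bash
python3 look.py w6
```

```text
[ 0.54653514 -0.12041484 -0.00567559] 0.07356540792619617 11.2167
ee in tray -29.1 -44.1
wing 501 [-39.1  -9.8  -6.2] [-85.6 -72.2 -65.6] [54.4 57.5 60.9]
collar 7376 [-56.5 -35.3  -9.9] [-53.6 -44.9 -36.4] [54.1 55.9 57.2]
lever 4160 [-58.3 -33.9 -14.5] [-31.8 -24.7  -1.7] [48.8 54.1 57.5]
band 0
shift [-1.1  1.6  0.3] rot [-0.002 -0.001 -0.001] t 11.2167 F [-0.2 -0.5  0.9]
```

step_arm(
  increments=[
    {"fingers":0.86,"translation":[-4,1,0],"rot":[0,0,0]},
    {"fingers":0.86,"translation":[-10,1,0],"rot":[0,0,0]},
    {"fingers":0.86,"translation":[-18,1,0],"rot":[0,0,0]},
    {"fingers":0.86,"translation":[-28,1,0],"rot":[0,0,0]},
    {"fingers":0.86,"translation":[-38,1,0],"rot":[0,0,0]},
    {"fingers":0.86,"translation":[-48,1,0],"rot":[0,0,0]},
    {"fingers":0.86,"translation":[-54,1,0],"rot":[0,0,0]},
    {"fingers":0.86,"translation":[-54,1,0],"rot":[0,0,0]},
  ],
)

```text
time: 11.88
ee_pos: [0.5374, -0.0651, -0.0063]
ee_rot: [0.758, -0.652, 0.001, -0.001]
wrist_force: [1.0, -2.5, 2.0]
opening: 0.073
finger_force: 1.7
```

step_arm(
  increments=[
    {"fingers":0.86,"translation":[0,0,0],"rot":[0,0,0]},
    {"fingers":0.86,"translation":[0,0,0],"rot":[0,0,0]},
    {"fingers":0.86,"translation":[0,0,0],"rot":[0,0,0]},
  ],
)

```text
time: 12.13
ee_pos: [0.5369, -0.0669, -0.0071]
ee_rot: [0.758, -0.653, 0.0, -0.0]
wrist_force: [2.5, -2.7, 2.1]
opening: 0.0732
finger_force: 1.8
```

```bash
python3 look.py w7; python3 -c "
from h import *
p=optics.capture('scene');save(p,'s7')
p=optics.capture('top');save(p,'t7')"
```

```text
[ 0.53692334 -0.06697897 -0.00707692] 0.07359817628878661 12.1833
ee in tray 25.1 -42.6
wing 838 [15.1 37.8 41.7] [-84.6 -70.5 -62.3] [54.3 57.5 60.8]
collar 8395 [-9.2 13.8 40.4] [-53.6 -44.9 -36.4] [54.1 55.9 58. ]
lever 4277 [-10.9  15.7  34. ] [-31.8 -24.9  -1.7] [48.9 54.1 57.5]
band 138 [48.4 50.1 52.1] [-49.4 -44.  -40.1] [48.  49.4 50.7]
shift [53.1 -0.  -1.1] rot [-0.     0.    -0.001] t 12.1833 F [ 2.6 -2.8  2.6]
```

View pics/w7.png

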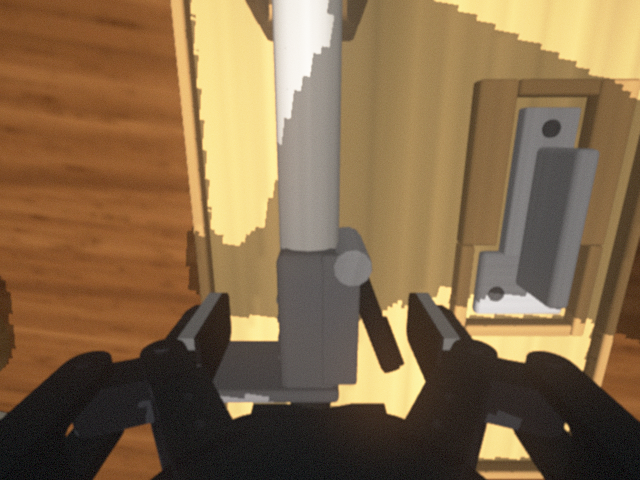

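The collar front is now at about 42 and the band's middle at about 50, with the lever still open at (385,330). I'm pushing 8 mm more.

step_arm(
  increments=[
    {"fingers":0.86,"translation":[-3,0,0],"rot":[0,0,0]},
    {"fingers":0.86,"translation":[-6,0,0],"rot":[0,0,0]},
    {"fingers":0.86,"translation":[-8,0,0],"rot":[0,0,0]},
    {"fingers":0.86,"translation":[-8,0,0],"rot":[0,0,0]},
    {"fingers":0.86,"translation":[-8,0,0],"rot":[0,0,0]},
    {"fingers":0.86,"translation":[-8,0,0],"rot":[0,0,0]},
    {"fingers":0.86,"translation":[-8,0,0],"rot":[0,0,0]},
    {"fingers":0.86,"translation":[-8,0,0],"rot":[0,0,0]},
  ],
)

```text
time: 12.95
ee_pos: [0.5356, -0.0589, -0.0071]
ee_rot: [0.758, -0.653, 0.0, -0.0]
wrist_force: [3.7, -3.4, -0.2]
opening: 0.0734
finger_force: 1.9
```

```bash
python3 look.py w8; python3 - <<'E'
from h import *
p=optics.capture('scene');save(p,'s8')
for q in("edge","mark"): print(q,finder.search_frame(p,q)[:2])
import cv2; im=p["image"]
def proj(X):
    K=p["camera_matrix"]; c=(X-np.array(p["xyz"]))@R.from_quat(p["attitude"]).as_matrix()
    return K[0,0]*c[0]/-c[2]+K[0,2], K[1,1]*c[1]/c[2]+K[1,2]
u,v=map(int,proj(np.r_[tray(50,-45),.05])); print(u,v)
cv2.imwrite("pics/s8c.png",cv2.resize(im[v-50:v+50,u-66:u+67,::-1],(798,600),interpolation=cv2.INTER_CUBIC))
E
```

```text
[ 0.53557964 -0.05894273 -0.00705976] 0.07345535400157406 13.0
ee in tray 33.3 -42.4
wing 814 [23.1 45.9 49.9] [-84.6 -70.6 -62.4] [54.3 57.6 60.9]
collar 8425 [-1.2 21.8 48.4] [-53.6 -44.9 -36.4] [54.  55.9 58. ]
lever 4291 [-2.8 23.8 42.2] [-31.8 -24.9  -1.8] [48.8 54.1 57.5]
band 0
shift [61.3 -0.1 -1.1] rot [-0.     0.    -0.001] t 13.0 F [ 4.1 -3.5  0.3]
edge [{'extent': [477.6, 251.3, 38.3, 12.8], 'p': 0.97}, {'extent': [450.2, 316.5, 25.1, 18.3], 'p': 0.74}]
mark []
393 251
```

View pics/s8c.png

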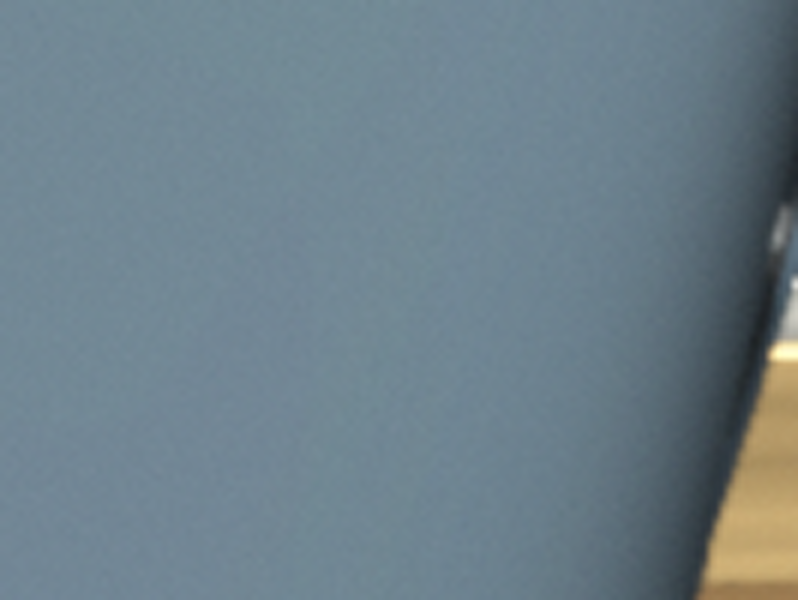

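The arm blocks the scene view, but the wrist depth puts the edge at about 50.2 against the band at about 50. The leg was held there for over 0.4 s with the lever open, so I'm squeezing now.

step_arm(
  increments=[
    {"fingers":0.6,"translation":[0,0,0],"rot":[0,0,0]},
    {"fingers":0.5,"translation":[0,0,0],"rot":[0,0,0]},
    {"fingers":0.4,"translation":[0,0,0],"rot":[0,0,0]},
    {"fingers":0.3,"translation":[0,0,0],"rot":[0,0,0]},
    {"fingers":0.2,"translation":[0,0,0],"rot":[0,0,0]},
    {"fingers":0.0,"translation":[0,0,0],"rot":[0,0,0]},
    {"fingers":0.0,"translation":[0,0,0],"rot":[0,0,0]},
    {"fingers":0.0,"translation":[0,0,0],"rot":[0,0,0]},
  ],
)

```text
time: 13.82
ee_pos: [0.5363, -0.06, -0.0035]
ee_rot: [0.757, -0.653, 0.001, 0.0]
wrist_force: [-1.8, -4.3, 14.2]
opening: 0.0255
finger_force: 63.5
```

```bash
python3 look.py w9
```

```text
[ 0.53636335 -0.05991155 -0.00346001] 0.025337338972927184 13.8667
ee in tray 32.2 -43.1
wing 9 [21.2 21.6 22.2] [-67.8 -67.  -66.1] [58.3 59.3 60.6]
collar 7944 [-2.2 20.8 47.3] [-53.6 -44.9 -36.3] [54.1 55.9 58. ]
lever 2048 [-4.3 21.1 42.2] [-31.9 -29.6 -23.2] [49.2 56.2 57.7]
band 3
shift [60.2  0.4  2.7] rot [-0.002 -0.002 -0.003] t 13.8667 F [-0.9 -4.  14.6]
```

View pics/w9.png

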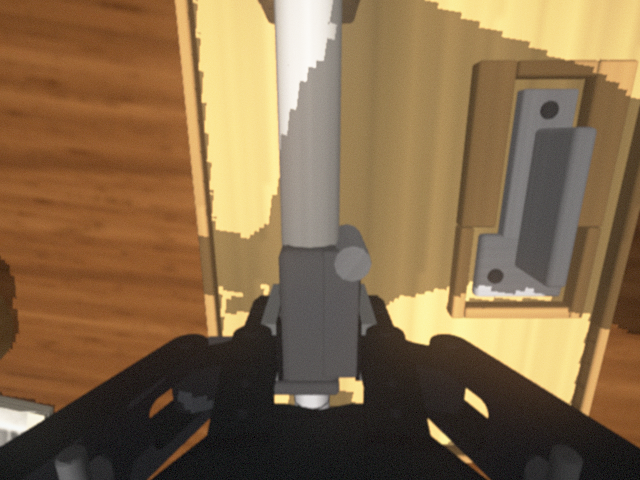

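The lever is flat against the collar and gripped with 63 N. The collar slid back about 1 mm, so I'll nudge it forward, let it settle, and hand in.

step_arm(
  increments=[
    {"fingers":0.0,"translation":[-0.5,0,0],"rot":[0,0,0]},
    {"fingers":0.0,"translation":[-1.2,0,0],"rot":[0,0,0]},
    {"fingers":0.0,"translation":[-1.2,0,0],"rot":[0,0,0]},
    {"fingers":0.0,"translation":[-1.2,0,0],"rot":[0,0,0]},
    {"fingers":0.0,"translation":[-1.2,0,0],"rot":[0,0,0]},
    {"fingers":0.0,"translation":[-1.2,0,0],"rot":[0,0,0]},
    {"fingers":0.0,"translation":[-1.2,0,0],"rot":[0,0,0]},
    {"fingers":0.0,"translation":[-1.2,0,0],"rot":[0,0,0]},
  ],
)

```text
time: 14.53
ee_pos: [0.5362, -0.0589, -0.0035]
ee_rot: [0.757, -0.653, 0.002, 0.0]
wrist_force: [-1.4, -4.5, 14.5]
opening: 0.0254
finger_force: 63.4
```

```bash
python3 look.py w10; python3 -c "
from h import *
s=arm.state();print(s['opening'],s['finger_force'],s['wrist_force'],s['joint_vel'].round(3));print(arm.close_job())"
```

```text
[ 0.53616072 -0.05886158 -0.00350539] 0.025566836169929556 14.5833
ee in tray 33.3 -43.0
wing 11 [22.3 22.6 23.1] [-67.9 -67.2 -66. ] [58.8 60.4 60.7]
collar 7944 [-1.1 21.8 48.4] [-53.6 -45.  -36.3] [54.1 55.9 58. ]
lever 2057 [-3.2 22.1 43.6] [-31.9 -29.5 -23.3] [48.9 56.2 57.7]
band 4
shift [61.3  0.3  2.7] rot [-0.002 -0.003 -0.003] t 14.5833 F [-1.5 -4.9 14.5]
0.025566836169929556 63.378863632678986 [-1.51807312 -4.89885552 14.4693157 ] [ 0.002  0.002 -0.     0.002 -0.001 -0.   ]
the job is handed in; nothing more can be done
None
```

The job is handed in, with no verdict returned: the bracket lies flat in its compartment, and the leg is held within about 1 mm of the band by my measurements, the lever squeezed closed with about 63 N of grip.

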